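# Clear the brush off the paint tin, then hold the tin up level

### The job

A flat brush is lying across the open paint tin. Put the brush down flat inside the shallow black tray and let go of it, then take hold of the tin itself and lift it off its brass stand to about 10 cm above where it stood, or a little more; keep it level all the way, so that the little cup stays upright and it and the sharpener stay in the tin. Finish with the tin still held in the air, level and still (do not put it down), and leave everything else on the table where it is.

Things in the scene. Friction and masses are not known exactly. Their poses are not given: they have to be found in the camera images.
- tin: Open white paint tin: shallow box 56 wide (its x), 214 long (its y), 22 mm high, walls 3 mm, 300 g +-25%. Inside, from the middle out: a 70 mm mixing well, paint pans (14 mm high), a 33 mm bay at each end. Origin: centre of underside, z up. Rests on the stand, underside 50 mm above the table; beside its middle 100 mm both long walls are free for fingers to pass down and pinch its 56 mm width.
- stand: Low brass wire stand, fixed, that carries the tin: two cross bars (along its x) 130 mm apart along its y, tops at 50 mm, ends turned up to 59 mm high 42 mm either side of the middle; splayed thin legs, and a tie wire along y under the middle, at most 15 mm high. Origin: on the table under its centre; its y runs along the tin's length.
- brush: Flat brush with dark wooden handle, rigid, 190 mm long (its x), 50 g, lying across the tin's two long rims, underside 72 mm above the table. Handle 16 mm wide (its y), 10 mm thick, from x = -100 to +20 mm; metal ferrule and bristle head 30 mm wide, 10 mm thick, from x = +20 to +90 mm. Origin: on its underside at the balance point; z up.
- tray: Shallow black open tray, fixed to the table, 250 mm long (its x) x 160 mm wide (its y) x 25 mm high, walls 4 mm, floor at most 5 mm thick. Origin: centre of its underside on the table; z up. The brush goes here, lying roughly along its length.
- dipper: Small white porcelain cup, 28 mm across, 28 mm high, 50 g, standing loose in one end bay of the tin (either end), about 87 mm from the tin's middle. Origin: centre of its underside.
- sharpener: Steel pencil sharpener, a block 25 x 16 x 12 mm, 25 g, lying loose in the tin's other end bay. Origin: centre of its underside.
- mug: Bystander: white ceramic mug 92 mm across, 100 mm high, with three brushes standing in it to 210 mm high. Origin: centre of its underside.
- jar: Bystander: glass jar 68 mm across, 90 mm high. Origin: centre of its underside.
- ink: Bystander: small amber ink bottle 42 mm across, 60 mm high. Origin: centre of its underside.
- tape: Bystander: roll of tape lying flat, 96 mm across, 24 mm high. Origin: centre of its underside.
- tube: Bystander: metal paint tube about 93 mm long, 34 mm wide and 16 mm high, lying flat. Origin: on its underside near its middle.
- easel: Bystander: empty brass wire picture stand, 110 x 86 mm, 103 mm high. Origin: on the table near its middle.
- sketchbook: Bystander: closed brown sketchbook 212 x 152 x 16 mm, lying flat. Origin: centre of its underside.
Things that resemble listed ones, but are neither listed nor needed, are in the scene too. What is meant by the brush is not orange, and is the smaller of those in its own colour.

How it is judged:
By the outcome, as a careful person would: the job done as asked, in the order asked, and still so for the second after the job is handed in, while the arm keeps its last pose, push and grip.
It also fails if it takes over 61 s, if anything falls off the work surface, if the arm or the gripper's body presses on something with over 40 N, if the wrist force passes 120 N, or if a joint passes its speed limit or range.

### The arm

A 6-joint arm with a two-finger parallel gripper is mounted at the origin on the work surface. World frame = base frame: x ahead of the robot, y to its left, z up, the work surface at z = 0. Lengths are in m, angles in rad, forces in N, time in s.
With the tool pointing down it reaches from about 0.35 to 0.85 m from the base axis. Payload 8.1 kg.
Tool frame: the origin (TCP) lies on the mounting face of the last link; the fingertips stand 186 mm ahead of it and the grasp point (between the pads) lies 167 mm ahead of it (robot.finger_overhang is the distance from the TCP to the fingertips, in m); z points along the fingers, y is the line along which they close (so a half turn about z gives the same grasp; the last joint's range is limited). The gripper opens to 93 mm and grips with 3 to 60 N. Pads are 15 mm wide; open, the fingers measure 128 mm over their backs; the gripper's body (75 mm by 188 mm) begins 65 mm behind the grasp point.
Start: joints at [1.175, 0.13, 1.488, -0, 1.523, -0.085], TCP at [0.183, 0.571, 0.405] pointing down, gripper open.
Joint ranges: [-2.96, 2.96], [-0.89, 2.26], [0.02, 2.5], [-1.34, 4.48], [0, 2.73], [-2.66, 2.66]. Speed limits (rad/s): [2.39, 2.39, 2.79, 3.14, 3.14, 3.14].

### API

Orientations are given as a rotation vector (axis times angle).
In Python, from plant import readout, read_camera, get_calibration, job, robot gives the robot as it stands.
- The arm moves only by the shell command python3 -m handwheel 'ROWS' [FORCE]. ROWS is JSON, a list of rows, each a list of 5 numbers: the shift along the world's x, y, z in cm, then the turn about the world's z in rad, then the closure, from 0 (fully open) to 1 (shut). In form: [[tx, ty, tz, spin, gripper], ...]. A call has 1 to 10 rows; each row shifts and turns the commanded pose from where the row before left it; what a row does not reach is not made up. A row lasts 1/8 s, in which the tool goes at most 62.5 mm and 10.7 degrees, less where a joint would pass 70% of its speed; a pose out of reach is approached as far as the arm can. A call is refused whole if a number of a shift passes 6.25 or a number of a turn 0.188, either way. A call with a gripper value outside its range is refused whole. The fingers move at their own pace and stop on an object; FORCE is the grip in N (left out, the last holds). Time passes only in rows, so rows that do not move let the fingers close. It gives the time, the measured TCP pose, the force, the opening and the grip force at its end, in the units of the state.
- readout.read_state(): the state, without advancing time (a new reading comes with each control period).
- read_camera(name): name is "scene" or "top" or "wrist"; returns the picture (420x560x3 uint8, red, green, blue); there is no depth.
- get_calibration(name): a dict with "fovy" (degrees; the focal length in pixels is half the picture's height over the tangent of half this angle, whatever the lens; pixels are square), "cx", "cy" (the principal point, pixels), "pose" (4x4, takes a point from camera to world coordinates). Camera axes: x right, y down, z forward; pixel columns grow to the right and rows downward; lengths in m; the calibration is good to about 2 mm. A picture is of the moment at which its call begins: read the wrist's pose just before it. get_calibration takes no time and is no camera call; for the wrist camera it gives the pose at the moment of the call.
- job.close_job(): hands the job in; it is judged then, once.
The state is a dict: "t": time; "q": joint angles; "dq": joint speeds; "joint_torque": joint torques, N m; "tool_pos": TCP position; "orientation": TCP orientation; "force": force on the tool from outside, world axes, zero at the start; "wrist_torque": the same for the moment, N m; "opening": finger opening in m; "gripper_force": force on a finger pad.
Only numpy, scipy, OpenCV 4.12 (cv2) and the standard library are available. Lean on these libraries where they do the work, as an engineer would, in place of code of your own. Each camera call takes 0.05 s, during which the arm holds its last target. There are 200 camera calls.

## Working session

There is one attempt and no reset: what is moved stays moved. The work goes in short steps, Python scripts to look and compute and a shell command to move; the robot and the scene stay as the last step left them, time stands still between calls to the robot, and variables do not carry over. Pictures are saved under pics/ and viewed, at most 12 in all, crops included, and the job is handed in when it is done.

```bash
mkdir -p pics; ls; python3 - <<'E'
from plant import readout, read_camera, get_calibration, robot
import cv2
for n in ("scene","top"):
    im=read_camera(n); cv2.imwrite(f"pics/{n}0.png",im[:,:,::-1])
    c=get_calibration(n); print(n,c)
s=readout.read_state(); print(s['t'],s['tool_pos'],s['orientation'],s['opening'],s['force'],robot)
E
```

```text
pics
scene {'fovy': 51.618621390444176, 'cx': 278.3425306630327, 'cy': 213.05673495856135, 'pose': array([[-0.74631337,  0.38555895, -0.54255014,  1.29706627],
       [ 0.66549872,  0.44610029, -0.59841958,  0.92972804],
       [ 0.01130574, -0.80767495, -0.58951959,  0.93028662],
       [ 0.        ,  0.        ,  0.        ,  1.        ]])}
top {'fovy': 55.64310065297016, 'cx': 272.6739246433945, 'cy': 212.85179546588463, 'pose': array([[ 0.01259627, -0.99478688,  0.10119482,  0.38610051],
       [-0.99990151, -0.0131577 , -0.00488252,  0.07085891],
       [ 0.00618855, -0.10112335, -0.99485465,  1.28175971],
       [ 0.        ,  0.        ,  0.        ,  1.        ]])}
0.1 [0.18338241 0.57109139 0.40380859] [-4.86223397e-01 -3.10332599e+00  2.50865821e-03] 0.09347055281856367 [0.31383509 0.07016478 1.0113795 ] <Robot object at 0x7fedd1bd3b60>
```

View pics/top0.png

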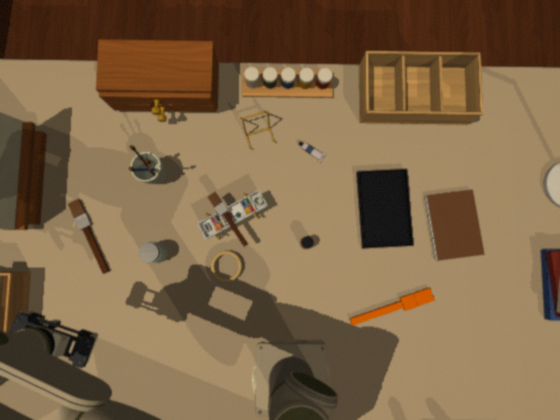

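View pics/scene0.png

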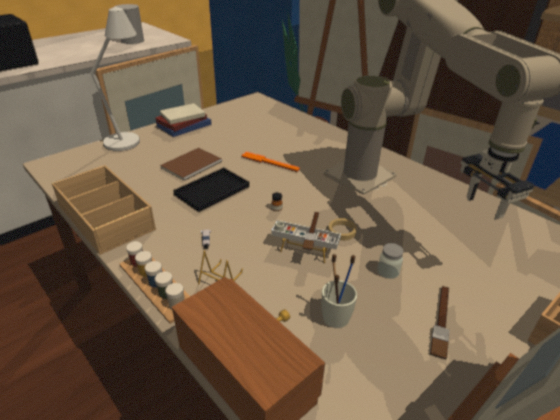

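The top view shows the tin near (235,213) with the brush across it from (212,197) to (246,244), the tray near (385,208) and the arm clear of both. I'll enlarge it and localise.

```bash
cat > h.py <<'E'
import numpy as np, cv2
from plant import readout, read_camera, get_calibration
def ray(n,uv,z,c=None,H=420):
    c=c or get_calibration(n); f=H/2/np.tan(np.radians(c['fovy'])/2); P=np.array(c['pose'])
    d=P[:3,:3]@np.array([(uv[0]-c['cx'])/f,(uv[1]-c['cy'])/f,1]); o=P[:3,3]
    return o+d*(z-o[2])/d[2]
def proj(n,X,c=None,H=420):
    c=c or get_calibration(n); f=H/2/np.tan(np.radians(c['fovy'])/2); P=np.array(c['pose'])
    p=P[:3,:3].T@(np.array(X)-P[:3,3]); return f*p[:2]/p[2]+[c['cx'],c['cy']]
E
python3 - <<'E'
from h import *
im=cv2.imread('pics/top0.png')
cv2.imwrite('pics/tin0.png',cv2.resize(im[175:265,190:290],None,fx=6,fy=6,interpolation=cv2.INTER_CUBIC))
for p,z in [((212,197),.08),((246,244),.08),((235,213),.07)]: print(ray('top',p,z))
# tray outline
for p in [(358,171),(407,169),(413,246),(363,248)]: print('tray',ray('top',p,.025))
E
```

```text
[0.5544119  0.25031351 0.08      ]
[0.41303562 0.14406698 0.08      ]
[0.50737871 0.18014026 0.07      ]
tray [ 0.65272028 -0.20775333  0.025     ]
tray [ 0.66145215 -0.36566189  0.025     ]
tray [ 0.41468676 -0.37929314  0.025     ]
tray [ 0.40639724 -0.22128018  0.025     ]
```

View pics/tin0.png

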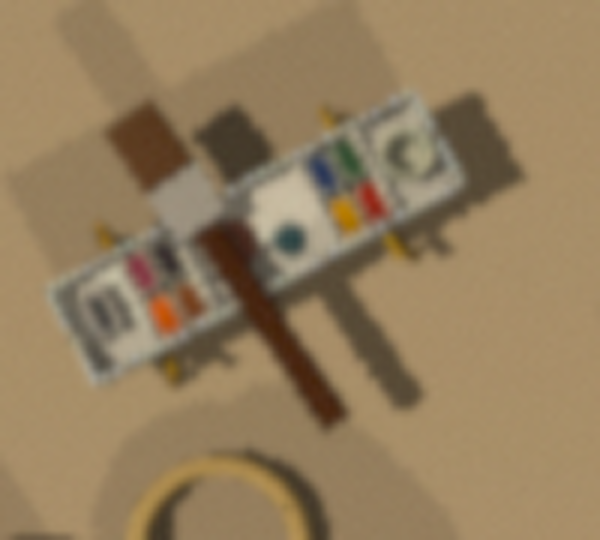

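```bash
cat >> h.py <<'E'
def yaw(rv):
    R=cv2.Rodrigues(np.array(rv))[0]; return np.arctan2(R[1,1],R[0,1]),R  # direction of tool y
E
python3 - <<'E'
from h import *
k=lambda u,v:(190+u/6-.4,175+v/6-.4)
C=[ray('top',k(*p),.072)[:2] for p in [(410,88),(466,182),(97,384),(50,292)]]
print('tin',np.mean(C,0),[np.linalg.norm(C[i]-C[i-1]) for i in range(4)]); d=(C[0]+C[1]-C[2]-C[3]);print('tin long dir',np.degrees(np.arctan2(d[1],d[0])))
h=ray('top',k(130,118),.082)[:2];t=ray('top',k(333,420),.082)[:2]
L=np.linalg.norm(h-t);u=(h-t)/L;print('brush',h,t,L,'origin',t+u*.1,'grasp-45',t+u*.055,'dir',np.degrees(np.arctan2(u[1],u[0])))
T=np.array([[.65272,-.20775],[.66145,-.36566],[.41469,-.37929],[.4064,-.22128]]);print('tray',T.mean(0))
d=T[0]+T[1]-T[2]-T[3];print(np.degrees(np.arctan2(d[1],d[0])))
s=readout.read_state();y,R=yaw(s['orientation']);print('tool y deg',np.degrees(y),R.round(3))
print(get_calibration('wrist'), np.linalg.inv(np.vstack([np.c_[R,s['tool_pos']],[0,0,0,1]]))@get_calibration('wrist')['pose'])
E
```

```text
tin [0.50424709 0.18794489] [np.float64(0.21022902517838868), np.float64(0.05636266839799112), np.float64(0.2129142163518869), np.float64(0.052705360700826216)]
tin long dir -59.86159192849906
brush [0.56249114 0.25247839] [0.41115874 0.14661342] 0.18468591398770293 origin [0.49309915 0.20393504] grasp-45 [0.45622597 0.17814031] dir 34.97481251933546
tray [ 0.533815 -0.293495]
3.152799560690317
tool y deg 72.19079817299409 [[-0.952  0.306 -0.001]
 [ 0.306  0.952 -0.002]
 [ 0.    -0.002 -1.   ]]
{'fovy': 68.85120782466912, 'cx': 276.17907561928996, 'cy': 210.53838999619575, 'pose': array([[ 0.30495231,  0.9219705 ,  0.23869327,  0.11818008],
       [ 0.9523666 , -0.29485085, -0.07785141,  0.59202362],
       [-0.00139779,  0.25106447, -0.96796936,  0.38362796],
       [ 0.        ,  0.        ,  0.        ,  1.        ]])} [[ 9.40574218e-04 -9.67930828e-01 -2.51215101e-01  6.84768225e-02]
 [ 9.99999528e-01  8.49372425e-04  4.71468547e-04  2.02618662e-05]
 [-2.42973762e-04 -2.51215426e-01  9.67931170e-01  2.01911865e-02]
 [ 0.00000000e+00  0.00000000e+00  0.00000000e+00  1.00000000e+00]]
```

```bash
python3 -m handwheel '[[3.4,-4.9,0,0.115,0],[3.4,-4.9,0,0.115,0],[3.4,-4.9,0,0.115,0],[3.4,-4.9,0,0.115,0],[3.4,-4.9,0,0.115,0],[3.4,-4.9,0,0.115,0],[3.4,-4.9,0,0.115,0],[3.4,-4.9,0,0.115,0],[0,0,0,0,0],[0,0,0,0,0]]'
python3 - <<'E'
from h import *
s=readout.read_state();y,R=yaw(s['orientation']);print(s['t'],s['tool_pos'],np.degrees(y),R[:,2],s['q'],s['force'])
im=read_camera('wrist');cv2.imwrite('pics/w1.png',im[:,:,::-1]);np.save('w1.npy',get_calibration('wrist')['pose'])
E
```

```text
t: 1.35
tool_pos: [0.4553, 0.1793, 0.4043]
orientation: [0.938, -2.997, -0.001]
force: [0.0, 0.4, 0.9]
opening: 0.0932
gripper_force: 0.0
1.35 [0.45526676 0.17932788 0.40433667] 124.76848840764782 [-1.04414122e-03  2.76301386e-04 -9.99999417e-01] [ 2.70190609e-01 -1.72454956e-01  1.78752260e+00  5.45486505e-04
  1.52745753e+00 -1.90745449e+00] [0.01545646 0.3539648  0.85017111]
```

View pics/w1.png

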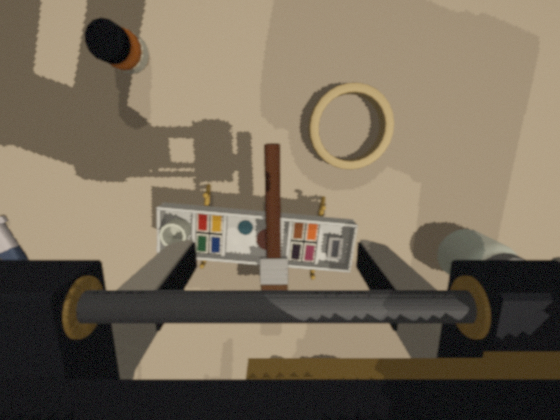

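The wrist view shows the brush tail at about (271,145), handle axis to the ferrule at (273,258), tin rim corners near (158,206), (357,222), (352,270), (157,256); the cup is at left, the sharpener at right.

```bash
python3 - <<'E'
from h import *
c=get_calibration('wrist')
C=[ray('wrist',p,.072,c)[:2] for p in [(158,206),(157,256),(352,270),(357,222)]]
print('tin',C,np.mean(C,0),[np.linalg.norm(C[i]-C[i-1]) for i in range(4)]); d=(C[0]+C[1]-C[2]-C[3]);print(np.degrees(np.arctan2(d[1],d[0])))
t=ray('wrist',(271.5,144.5),.082,c)[:2];f=ray('wrist',(273.5,257),.082,c)[:2]
u=(f-t);L=np.linalg.norm(u);u/=L;print('brush',t,f,L,'@-45',t+u*.055,'org',t+u*.1,np.degrees(np.arctan2(u[1],u[0])))
for p in [(264,200),(280,200)]: print(ray('wrist',p,.082,c))
n=(np.array(C[0])-C[3]);n/=np.linalg.norm(n);nn=np.array([-n[1],n[0]])
print('rim in brush x from tail', [np.dot(C[0]-t,nn)/np.dot(u,nn), np.dot(C[1]-t,nn)/np.dot(u,nn)])
E
```

```text
tin [array([0.53196669, 0.08218049]), array([0.58189042, 0.10905408]), array([0.4728208 , 0.29452469]), array([0.42623264, 0.26428956])] [0.50322764 0.1875122 ] [np.float64(0.21057873142868375), np.float64(0.05669716541881881), np.float64(0.2151639543929752), np.float64(0.05553935049061115)]
-59.69913332294086
brush [0.41155926 0.14373763] [0.50633579 0.21193548] 0.11676273844412334 @-45 [0.45620286 0.17586159] org [0.49272944 0.20214483] 35.73746144807856
[0.4609886 0.1687459 0.082    ]
[0.45174008 0.18199889 0.082     ]
rim in brush x from tail [np.float64(0.07357094918647275), np.float64(0.13051019322904397)]
```

```bash
python3 -m handwheel '[[0.25,-0.23,-4,0.01,0.3],[0,0,-4,0,0.3],[0,0,-3.5,0,0.3],[0,0,-2,0,0.3],[0,0,-1.4,0,0.3],[0,0,0,0,0.3],[0,0,0,0,1],[0,0,0,0,1],[0,0,0,0,1],[0,0,0,0,1]]' 25
```

```text
t: 2.65
tool_pos: [0.4581, 0.1769, 0.2561]
orientation: [-0.957, 2.992, -0.0]
force: [-0.1, -0.9, -0.4]
opening: 0.0297
gripper_force: 0.0
```

```bash
python3 -m handwheel '[[0,0,-0.1,0,1],[0,0,0,0,1],[0,0,0,0,1],[0,0,0,0,1]]' 30
```

```text
t: 3.15
tool_pos: [0.4579, 0.1769, 0.2547]
orientation: [0.957, -2.992, 0.0]
force: [0.2, 0.0, 0.6]
opening: 0.0154
gripper_force: 30.0
```

```bash
python3 -m handwheel '[[0,0,0.5,0,1],[0,0,1,0,1],[0,0,1.5,0,1],[0,0,2,0,1],[0,0,2,0,1],[0,0,2,0,1],[0,0,0,0,1],[0,0,0,0,1]]'
python3 - <<'E'
from h import *
a=read_camera('wrist')[:,:,::-1];b=read_camera('scene')[:,:,::-1]
b=cv2.resize(b[140:300,230:410],None,fx=2.2,fy=2.2,interpolation=cv2.INTER_CUBIC);a=cv2.resize(a,(400,300))
cv2.imwrite('pics/l1.png',np.hstack([a,np.pad(b,((0,0),(0,0),(0,0)))[:300,:396]]))
E
```

```text
t: 4.15
tool_pos: [0.4578, 0.1769, 0.3446]
orientation: [-0.957, 2.992, -0.0]
force: [-0.5, -0.4, -1.4]
opening: 0.0161
gripper_force: 30.0
```

View pics/l1.png

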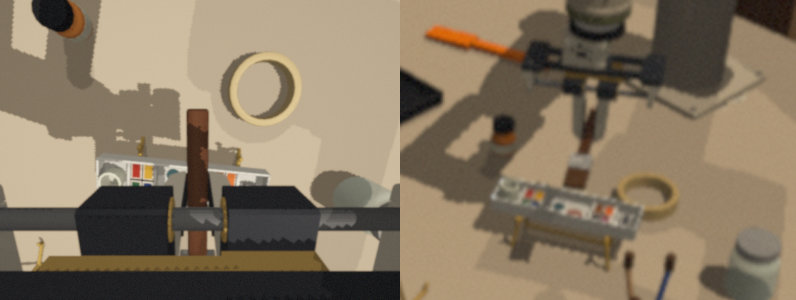

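```bash
python3 - <<'E'
from h import *
u=np.array([np.cos(np.radians(35.4)),np.sin(np.radians(35.4))]);t=np.array([.4115,.1445])
for dz in(-.02,-.01,0,.01,.02):
  w=proj('wrist',[*t,.172+dz])*400/560
  s=[(proj('scene',[*(t+u*x),.172-dz*k])-[230,140])*2.2+[400,0] for x,k in((.12,1.1),(.19,2.3))]
  print(dz,w.round(),np.round(s))
E
```

```text
-0.02 [198. 111.] [[583. 140.]
 [575. 155.]]
-0.01 [199. 112.] [[582. 146.]
 [574. 169.]]
0 [199. 113.] [[582. 153.]
 [573. 183.]]
0.01 [199. 114.] [[581. 160.]
 [572. 197.]]
0.02 [199. 115.] [[581. 166.]
 [571. 211.]]
```

```bash
python3 -m handwheel '[[0.2,-3,0,-0.03,1],[0.5,-5.9,0,-0.07,1],[0.5,-5.9,0,-0.07,1],[0.5,-5.9,0,-0.07,1],[0.5,-5.9,0,-0.07,1],[0.5,-5.9,0,-0.07,1],[0.5,-5.9,0,-0.07,1],[0.4,-5.9,0,-0.07,1],[0.2,-2.95,0,-0.043,1],[0,0,0,0,1]]'
python3 - <<'E'
from h import *
s=readout.read_state();print(s['tool_pos'],np.degrees(yaw(s['orientation'])[0]))
im=read_camera('wrist');cv2.imwrite('pics/w2.png',im[:,:,::-1])
E
```

```text
t: 5.5
tool_pos: [0.4954, -0.2974, 0.3433]
orientation: [0.083, -3.139, -0.001]
force: [0.1, 0.5, 0.2]
opening: 0.0152
gripper_force: 30.0
[ 0.49535063 -0.29744893  0.34334982] 93.03514405920487
```

View pics/w2.png

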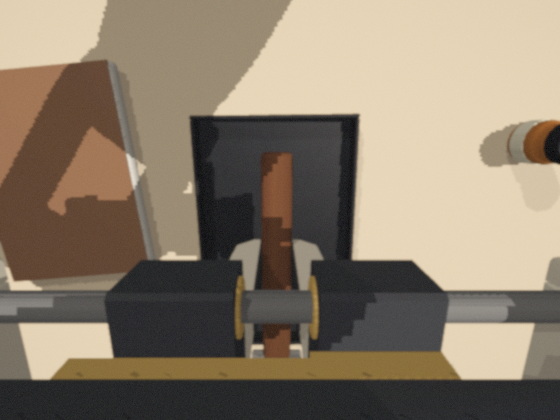

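The wrist view shows the brush centred over the tray, with the tray's near wall at row 115 between (192) and (358). It lines up with the top-view measurement, so I'll lower it.

```bash
python3 -m handwheel '[[0,0,-4,0,1],[0,0,-4,0,1],[0,0,-3,0,1],[0,0,-2,0,1],[0,0,-1,0,1],[0,0,-0.5,0,1],[0,0,-0.3,0,1],[0,0,-0.1,0,1],[0,0,0,0,1]]'
```

```text
t: 6.68
tool_pos: [0.4962, -0.2957, 0.1963]
orientation: [-0.088, 3.14, -0.001]
force: [0.6, 0.2, 0.3]
opening: 0.0157
gripper_force: 30.0
```

```bash
python3 -m handwheel '[[0,0,-0.2,0,1],[0,0,-0.2,0,1],[0,0,0,0,1],[0,0,0,0,0.75],[0,0,0,0,0.75],[0,0,0,0,0.6],[0,0,0,0,0.5],[0,0,0,0,0.5]]'
python3 -m handwheel '[[0,0,0.5,0,0.5],[0,0,1.5,0,0.5],[0,0,3,0,0.4],[0,0,5,0,0.2],[0,0,5,0,0],[0,0,0,0,0],[0,0,0,0,0]]'
python3 - <<'E'
from h import *
s=readout.read_state();print(s['tool_pos'],np.degrees(yaw(s['orientation'])[0]))
im=read_camera('wrist')[:,:,::-1];b=read_camera('top')[150:270,190:430,::-1]
cv2.imwrite('pics/w3.png',np.hstack([cv2.resize(im,(320,240)),cv2.resize(b,(480,240),interpolation=cv2.INTER_CUBIC)]))
E
```

```text
t: 7.68
tool_pos: [0.496, -0.2955, 0.1918]
orientation: [-0.088, 3.14, -0.0]
force: [0.1, 0.2, 0.0]
opening: 0.0453
gripper_force: 0.0
t: 8.55
tool_pos: [0.4959, -0.2955, 0.3423]
orientation: [-0.088, 3.14, -0.001]
force: [-0.7, 0.1, -0.0]
opening: 0.0906
gripper_force: 0.0
[ 0.49592477 -0.29547155  0.34233795] 93.22074515808
```

View pics/w3.png

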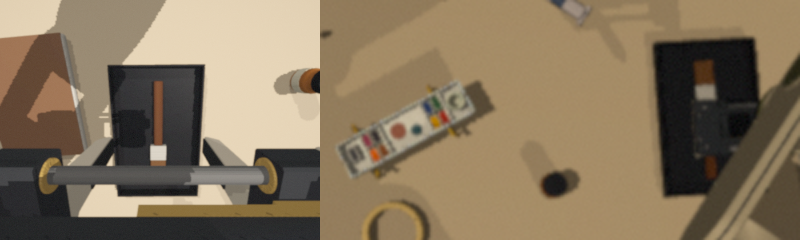

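The brush lies flat in the tray and is released, and the tin stands unmoved. Next I move over the tin and turn to pinch its width.

```bash
python3 -m handwheel '[[0.1,3,0,-0.1,0],[0.1,5.9,0,-0.13,0],[0.1,5.9,0,-0.13,0],[0.1,5.9,0,-0.13,0],[0.2,5.9,0,-0.13,0],[0.1,5.9,0,-0.13,0],[0.1,5.9,0,-0.13,0],[0.1,5.9,0,-0.13,0],[0.1,3.6,0,-0.09,0],[0,0,0,0,0]]'
python3 - <<'E'
from h import *
s=readout.read_state();print(s['tool_pos'],np.degrees(yaw(s['orientation'])[0]))
im=read_camera('wrist');cv2.imwrite('pics/w4.png',im[:,:,::-1])
for x in [(-28,-107),(-28,107),(28,-107),(28,107)]: 
  a=np.radians(30.2);R=np.array([[np.cos(a),-np.sin(a)],[np.sin(a),np.cos(a)]])
  print(proj('wrist',[*(np.array([.5037,.1877])+R@np.array(x)/1000),.072]))
E
```

```text
t: 9.9
tool_pos: [0.5051, 0.1857, 0.3399]
orientation: [-1.561, -2.724, 0.003]
force: [-0.1, 0.1, 0.0]
opening: 0.0932
gripper_force: 0.0
[0.50509008 0.18565498 0.33994705] 30.372148666874935
[245.9127435  323.37297891]
[240.02668796  73.14842788]
[306.52710429 323.68634908]
[314.79169197  73.4464388 ]
```

View pics/w4.png

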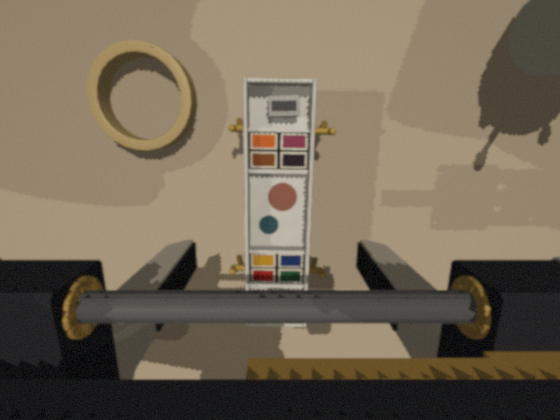

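The tin lies nearly vertical in the picture, its far corners at (245,79) and (315,79), with the well between rows 172 and 250. I'll measure its centre from the wall edges.

```bash
python3 - <<'E'
from h import *
g=cv2.cvtColor(cv2.imread('pics/w4.png'),cv2.COLOR_BGR2GRAY).astype(float)
a=np.radians(30.3);ex=np.array([np.cos(a),np.sin(a)]);ey=np.array([-ex[1],ex[0]])
for r in(90,185,200,215,230):
  l=g[r-3:r+4].mean(0); d=np.gradient(l); i=235+np.argmax(d[235:256]); j=300+np.argmin(d[300:322])
  P,Q=[ray('wrist',(x,r),.072)[:2] for x in(i,j)]
  print(r,i,j,'width',np.linalg.norm(P-Q),'mid x coord',((P+Q)/2)@ex)
c=g[:,262:298].mean(1);d=np.gradient(c);print('top edge',70+np.argmax(d[70:90]))
e=70+np.argmax(d[70:90])
A=ray('wrist',(280,e),.072)[:2]@ey-.107; B=np.mean([ray('wrist',(280,r),.068)[:2]@ey for r in(172,250)])
s=readout.read_state();print('y centre',A,B,'tool',s['tool_pos'][:2]@ex,s['tool_pos'][:2]@ey,'prior',np.array([.5037,.1877])@ex,np.array([.5037,.1877])@ey)
E
```

```text
90 243 316 width 0.05537504564363911 mid x coord 0.5314016759573441
185 250 304 width 0.044178817777271125 mid x coord 0.529730372344457
200 250 304 width 0.04473313410118529 mid x coord 0.5297685664796827
215 250 303 width 0.04446300638561134 mid x coord 0.5293884657309719
230 250 303 width 0.045035255085549245 mid x coord 0.529423241903601
top edge 78
y centre -0.09533964526033299 -0.09380756141597668 tool 0.5292251112257355 -0.09587794852211165 prior 0.52959217383071 -0.0920712192667342
```

```bash
python3 -m handwheel '[[0.2,-0.33,-3,0,0],[0,0,-3,0,0],[0,0,-2.5,0,0],[0,0,-1.5,0,0],[0,0,-1,0,0],[0,0,-0.2,0,0],[0,0,0,0,0.1],[0,0,0,0,0.2],[0,0,0,0,0.25],[0,0,0,0,0.3]]' 45
python3 -m handwheel '[[0,0,0,0,0.33],[0,0,0,0,0.36],[0,0,0,0,0.39],[0,0,0,0,0.42],[0,0,0,0,0.45],[0,0,0,0,0.6],[0,0,0,0,1],[0,0,0,0,1]]' 45
```

```text
t: 11.2
tool_pos: [0.5081, 0.1803, 0.2301]
orientation: [1.566, 2.723, 0.001]
force: [-0.7, -0.2, -0.3]
opening: 0.0664
gripper_force: 0.0
t: 12.2
tool_pos: [0.508, 0.1802, 0.2297]
orientation: [1.566, 2.723, 0.0]
force: [1.2, -0.1, -0.4]
opening: 0.0555
gripper_force: 45.0
```

```bash
python3 -m handwheel '[[0,0,0.1,0,1],[0,0,0.3,0,1],[0,0,0.5,0,1],[0,0,0.6,0,1],[0,0,0.4,0,1],[0,0,0.1,0,1],[0,0,0,0,1],[0,0,0,0,1]]' 50
python3 - <<'E'
from h import *
b=read_camera('scene')[160:300,230:410,::-1];im=read_camera('wrist')[:,:,::-1]
cv2.imwrite('pics/w5.png',np.hstack([cv2.resize(im,(320,336)),cv2.resize(b,(432,336),interpolation=cv2.INTER_CUBIC)]))
E
```

```text
t: 13.2
tool_pos: [0.5079, 0.1801, 0.2495]
orientation: [-1.566, -2.723, 0.0]
force: [0.3, 0.9, -3.6]
opening: 0.0556
gripper_force: 50.0
```

View pics/w5.png

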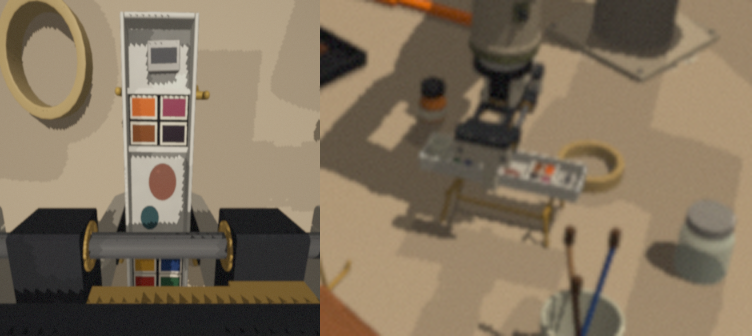

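```bash
python3 - <<'E'
from h import *
a=np.radians(30.3);ex=np.array([np.cos(a),np.sin(a)]);ey=np.array([-ex[1],ex[0]])
o=.5298*ex-.0935*ey
im=cv2.imread('pics/w5.png')
for th in(-3,0,3):
  for x in(28,-28):
    for y in(-107,107):
      for h in(0,22):
        X=[*(o+ex*x/1e3+ey*y/1e3),.0697+h/1e3+np.sin(np.radians(th))*(y+7)/1e3]
        print(th,x,y,h,((proj('scene',X)-[230,160])*2.4+[320,0]).round())
b=im[120:210,400:600]; cv2.imwrite('pics/w6.png',cv2.resize(b,None,fx=4,fy=4,interpolation=cv2.INTER_CUBIC))
E
```

```text
-3 28 -107 0 [419. 164.]
-3 28 -107 22 [419. 151.]
-3 28 107 0 [576. 204.]
-3 28 107 22 [578. 191.]
-3 -28 -107 0 [432. 140.]
-3 -28 -107 22 [432. 127.]
-3 -28 107 0 [585. 178.]
-3 -28 107 22 [587. 165.]
0 28 -107 0 [419. 167.]
0 28 -107 22 [419. 154.]
0 28 107 0 [577. 201.]
0 28 107 22 [578. 187.]
0 -28 -107 0 [432. 143.]
0 -28 -107 22 [432. 130.]
0 -28 107 0 [585. 175.]
0 -28 107 22 [587. 162.]
3 28 -107 0 [419. 170.]
3 28 -107 22 [419. 157.]
3 28 107 0 [577. 197.]
3 28 107 22 [579. 184.]
3 -28 -107 0 [432. 146.]
3 -28 -107 22 [432. 134.]
3 -28 107 0 [586. 171.]
3 -28 107 22 [588. 158.]
```

View pics/w6.png

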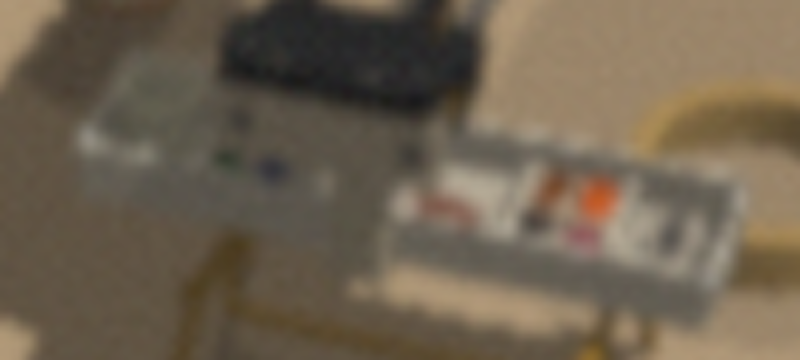

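The crop shows the tin's near-side corners at about (420,154) and (579,190). The prediction for a level tin is (419,154) and (578,187), so it is level to about 1°, with the cup and sharpener inside. I'll lift on.

```bash
python3 -m handwheel '[[0,0,0.3,0,1],[0,0,0.7,0,1],[0,0,1.2,0,1],[0,0,1.5,0,1],[0,0,1.5,0,1],[0,0,1.5,0,1],[0,0,1.2,0,1],[0,0,0.7,0,1],[0,0,0.3,0,1],[0,0,0,0,1]]'
python3 -m handwheel '[[0,0,0,0,1],[0,0,0,0,1],[0,0,0,0,1],[0,0,0,0,1]]'
python3 - <<'E'
from h import *
b=read_camera('scene')[110:300,160:410,::-1];im=read_camera('wrist')[:,:,::-1]
cv2.imwrite('pics/w7.png',np.hstack([cv2.resize(im,(280,380)),cv2.resize(b,(500,380),interpolation=cv2.INTER_CUBIC)]))
a=np.radians(30.3);ex=np.array([np.cos(a),np.sin(a)]);ey=np.array([-ex[1],ex[0]])
o=.5298*ex-.0935*ey; z=.05+readout.read_state()['tool_pos'][2]-.2297
for y in(-107,107): print(((proj('scene',[*(o+ex*.028+ey*y/1e3),z+.022])-[160,110])*2+[280,0]).round())
E
```

```text
t: 14.55
tool_pos: [0.5079, 0.1802, 0.3385]
orientation: [-1.566, -2.723, 0.0]
force: [-0.1, -1.0, -3.8]
opening: 0.0558
gripper_force: 50.0
t: 15.05
tool_pos: [0.5079, 0.1802, 0.3386]
orientation: [-1.566, -2.723, 0.0]
force: [0.5, 0.3, -4.0]
opening: 0.0557
gripper_force: 50.0
[502. 182.]
[641. 209.]
```

View pics/w7.png

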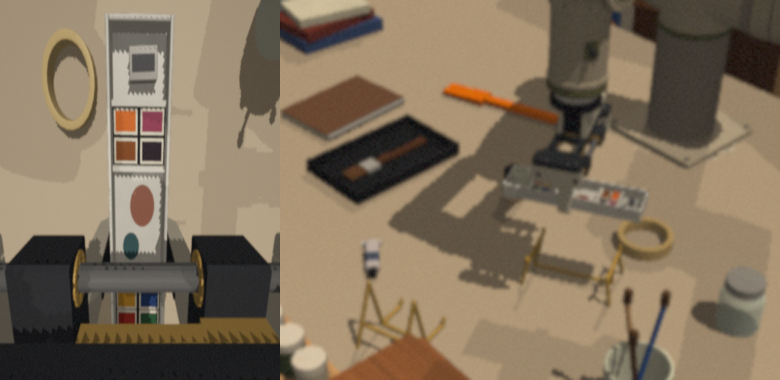

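The brush lies in the tray. The tin is level 10.9 cm up, its corners near (503,182) and (642,211) against a prediction of (502,182) and (641,209), with the cup and sharpener inside.

```bash
python3 -c "
from plant import job; print(job.close_job())"
```

```text
the job is handed in; nothing more can be done
None
```

The brush is lying flat in the black tray, and the job was handed in at about 15 s with the tin still gripped, level and still about 10.9 cm above its stand, cup and sharpener inside.

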